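# Tap the footed tumbler to the middle of its marble stand

### The arm

A 6-joint arm with a two-finger parallel gripper is mounted at the origin on the work surface. World frame = base frame: x ahead of the robot, y to its left, z up, the work surface at z = 0. Lengths are in mm, angles in degrees, forces in N, time in s.
With the tool pointing down it reaches from about 350 to 850 mm from the base axis. Payload 8.1 kg.
Tool frame: the origin (TCP) lies midway between the tips of the shut fingers; the grasp point (between the pads) lies 19 mm behind it; z points along the fingers, y is the line along which they close (so a half turn about z gives the same grasp; the last joint's range is limited). The gripper opens to 85 mm and grips with 20 to 120 N. Pads are 22 mm wide; open, the fingers measure 114 mm over their backs; the gripper's body (76 mm by 85 mm) begins 54 mm behind the grasp point. The pads swing forward as they close: fully open they stand 13 mm farther back than shut.
Start: joints at [-75.94, 7.471, 85.268, -0, 87.261, -4.893], TCP at [194.9, -567.467, 231.292] pointing down, gripper open.
Joint ranges: [-169.43, 169.43], [-51.17, 129.36], [1.28, 143.12], [-76.62, 256.62], [0, 156.53], [-152.29, 152.29]. Speed limits (degrees/s): [136.94, 136.94, 159.86, 180, 180, 180].

### API

Orientations are given as [roll, pitch, yaw] about the fixed x, y, z axes, in that order (R = Rz(yaw) Ry(pitch) Rx(roll)).
In Python, from bench import sense, snapshot, camera_params, hand_in, masks_of, pinpoint gives the robot as it stands.
- The arm moves only by the tool step_arm, never from a script. Its argument "targets" is a list of rows, each an object with "angular": the turn, a rotation vector about the tool's x, y, z scaled (see below), a list of three; "dp": the shift along the tool's x, y, z scaled (see below), a list of three; "fingers": the closure, from 0 (fully open) to 1 (shut). A call has exactly 8 rows; each row is the pose to reach, as a shift and turn from the pose commanded when the call began, along the tool's axes at that moment, turning the shorter way round; what a row does not reach only later rows make up. The controller multiplies each number of a shift by 0.2 m and each number of a turn by 180 degrees. A row lasts 1/8 s, in which the tool goes at most 62.5 mm and 10.7 degrees, less where a joint would pass 70% of its speed; a pose out of reach is approached as far as the arm can. A call with a number of a shift or a turn outside -1 to 1 is refused whole. A call with a gripper value outside its range is refused whole. The fingers move at their own pace and stop on an object; "newtons" is the grip in N (left out, the last holds). Time passes only in rows, so rows that repeat a pose let the fingers close, or fill a call up. It gives the time, the measured TCP pose, the force, the opening and the grip force at its end, in the units of the state.
- sense(): the state, without advancing time (a new reading comes with each control period).
- snapshot(name): name is "scene" or "side" or "wrist"; returns the picture (400x640x3 uint8, blue, green, red); there is no depth.
- camera_params(name): a dict with "vfov" (degrees; the focal length in pixels is half the picture's height over the tangent of half this angle, whatever the lens; pixels are square), "cx", "cy" (the principal point, pixels), "R" (3x3) and "t" (3): a world point X has camera coordinates R X + t. Camera axes: x right, y down, z forward; pixel columns grow to the right and rows downward; lengths in mm; the calibration is good to about 2 mm. A picture is of the moment at which its call begins: read the wrist's pose just before it. camera_params takes no time and is no camera call; for the wrist camera it gives the pose at the moment of the call.
- hand_in(): hands the job in; it is judged then, once.
Trained networks look in the newest picture that a camera, given by its name, has taken for a name from the list of things; names that differ only in an ending like _2 or _b are one class to them, and where a whole thing is asked for, a point or a joint stands for the part that bears it (a point fixed in the world has none). Each returns a list of dicts, best first, with "conf" (0 to 1); they miss things now and then, are a little off and sometimes report something else, mostly with a low value. They report only what shows in the picture. A call takes as long as a camera call. They do not tell look-alikes from the thing itself.
- masks_of(camera, label): "pixels" (400x640 bool, what is visible of it) and "at" ([column, row] in pixels, amid what is visible of it).
- pinpoint(camera, label): "at" ([column, row] in pixels: a listed point, or the origin of a listed thing).
The state is a dict: "time": time; "joint_pos": joint angles; "qd": joint speeds; "joint_efforts": joint torques, N m; "tool_pos": TCP position; "tcp_rot": TCP orientation; "ft_force": force on the tool from outside, world axes, zero at the start; "wrist_torque": the same for the moment, N m; "finger_gap": finger opening in mm; "grip_force": force on a finger pad.
Only numpy, scipy, OpenCV 4.12 (cv2) and the standard library are available. Lean on these libraries where they do the work, as an engineer would, in place of code of your own. Each camera call takes 0.05 s, during which the arm holds its last target. There are 200 camera calls.

### The job

The green glass tumbler has been left standing off to one side of its little round marble stand, its bowl hanging out over the edge. Without lifting or squeezing it, nudge it with light taps of the fingertips until it stands upright in the middle of the stand, never letting it tip or drop off, and then take the hand away. Leave the stand and everything else on the sill as they are.

Things in the scene. Friction and masses are not known exactly. Their poses are not given: they have to be found in the camera images.
- tumbler: green glass footed tumbler, hollow, open at the top, 78 mm tall, about 0.2 kg. Foot 38 mm across, 8 mm high; bowl widest (68 mm) 20 to 38 mm above the underside, 60 mm at the rim. Pushed low (fingertip 15 to 20 mm above the stand's top) at up to 0.05 m/s it slides, under 1 to 2 N; near the rim it tips; over 5 N is too rough. Origin: centre of the underside of the foot; z up its axis
- stand: small turned stand of white marble, loose, 0.34 kg, spool-shaped: round top 68 mm across, waist 46 mm across, round base 68 mm across, 42 mm tall with a flat plain top. Origin: centre of its underside, so the middle of the top lies 42 mm above it; z up. Its yaw cannot be seen and does not matter
- pot: round white ceramic pot with a ribbed blue twist lid, 77 mm across, 59 mm tall, loose. Origin: centre of the underside
- rollon: white roll-on deodorant with a green band and grey cap, 42 mm across, 85 mm tall, loose. Origin: centre of the underside
- comb: black plastic comb lying flat, 150 mm long (its x), 31 mm wide, 4 mm thick, loose. Origin: middle, on the underside
- clip: aluminium hair clip lying flat, 64 mm long (its x), 11 mm wide, 14 mm tall, loose. Origin: middle, on the underside
- soapdish: white ceramic soap dish, 120 x 85 x 20 mm, with a cream bar of soap standing to 36 mm, loose. Origin: centre of the underside
- nailbrush: wooden nail brush, bristles down, 92 mm long (its x), 40 mm wide, 28 mm tall, loose. Origin: centre of the underside
- hookpeg: chrome hook peg on a round foot 90 mm across, 147 mm tall, with an upturned hook reaching 67 mm to its -x at 95 to 135 mm height, fixed. Origin: centre of the underside
- bin: small white swing-lid bin, 156 x 116 mm, about 205 mm tall, with a grey swing flap between the gabled cheeks of its hood, fixed. Origin: centre of the underside
Mind the look-alikes: they are no part of the job. Leave any brown, purple or red look-alike of the stand alone.

How it is judged (in metres and radians):
On the way:
1. a fingertip touches the tumbler (contact force between the fingers and tumbler above 0.1 N), for 0.02 s.
At the end, for the whole second after the job is handed in: the tumbler stands upright (within 0.06 rad) and at rest on the top of the stand, its axis within 6 mm of the stand's axis; the stand is upright and within 12 mm of where it stood (horizontal distance between tumbler and stand below 0.006 m and z of tumbler in the frame of stand between 0.039 and 0.045 m and angle between each of tumbler, stand's own z axis and vertical below 0.06 rad and distance of stand from where it was at the start of the episode below 0.012 m and linear speed of tumbler below 0.01 m/s); the robot touches nothing.
It fails at once if the tumbler is lifted off the stand (more than 8 mm) (z of tumbler in the frame of stand above 0.05 m).
It fails at once if the tumbler drops off the stand or tips by more than 0.25 rad (z of tumbler in the frame of stand below 0.03 m or angle between tumbler's own z axis and vertical above 0.25 rad).
It fails at once if the tumbler is squeezed, or pushed roughly (more than 5 N, or faster than 0.2 m/s) (contact force between any of the fingers, the arm and tumbler above 5 N or linear speed of tumbler above 0.2 m/s).
It fails at once if the stand is shoved by more than 15 mm (distance of stand from where it was at the start of the episode above 0.015 m).
It fails at once if something else on the sill is disturbed (moved by more than 15 mm, or the fixed bin or hook peg struck) (distance of any of pot, rollon, comb, clip, soapdish, nailbrush from where it was at the start of the episode above 0.015 m or contact force between any of the arm, the fingers and bin above 3 N or contact force between any of the arm, the fingers and hookpeg above 3 N).
It also fails if it takes over 51 s, if anything falls off the work surface, if the arm or the gripper's body presses on something with over 40 N, if the wrist force passes 120 N, or if a joint passes its speed limit or range.

## Working session

There is one attempt and no reset: what is moved stays moved. The work goes in short steps, Python scripts to look and compute and a tool call to move; the robot and the scene stay as the last step left them, time stands still between calls to the robot, and variables do not carry over. Pictures are saved under pics/ and viewed, at most 10 in all, crops included, and the job is handed in when it is done.

Besides the shell and the picture viewer there is one more tool, called as name([rows], argument=value, ...), one row to a line, values as JSON. step_arm: Moves the arm, as the interface text tells. Its arguments: {"type":"object","properties":{"targets":{"type":"array","items":{"type":"object","properties":{"angular":{"type":"array","items":{"type":"number","minimum":-1,"maximum":1}},"dp":{"type":"array","items":{"type":"number","minimum":-1,"maximum":1}},"fingers":{"type":"number"}}}},"newtons":{"type":"number"}},"required":["targets"]}

```bash
mkdir -p pics
cat > h.py <<'E'
import numpy as np, cv2
from bench import *
def ray(c,uv):
    p=camera_params(c); f=200/np.tan(np.radians(p["vfov"]/2))
    R=np.array(p["R"]);t=np.array(p["t"])
    d=R.T@np.array([(uv[0]-p["cx"])/f,(uv[1]-p["cy"])/f,1]); return -R.T@t,d
def atz(c,uv,z):
    o,d=ray(c,uv); return o+d*(z-o[2])/d[2]
def tri(a,b):
    (o1,d1),(o2,d2)=a,b
    s=np.linalg.lstsq(np.c_[d1,-d2],o2-o1,rcond=None)[0]
    p,q=o1+s[0]*d1,o2+s[1]*d2; return (p+q)/2,np.linalg.norm(p-q)
def proj(c,X):
    p=camera_params(c); f=200/np.tan(np.radians(p["vfov"]/2))
    x=np.array(p["R"])@np.array(X)+np.array(p["t"]); return [f*x[0]/x[2]+p["cx"],f*x[1]/x[2]+p["cy"]]
E
python3 - <<'E'
from h import *
np.set_printoptions(precision=1,suppress=True)
print(sense())
for c in ["scene","side","wrist"]:
    cv2.imwrite(f"pics/{c}0.png",snapshot(c))
for l in ["tumbler","stand","hookpeg","bin","pot","rollon"]:
    for c in ["scene","side"]:
        for m in pinpoint(c,l)[:4]: print(l,c,round(m["conf"],2),np.array(m["at"]),atz(c,m["at"],42 if l=="tumbler" else 0))
E
```

```text
{'time': 0.0, 'joint_pos': array([-75.9,   7.5,  85.3,   0. ,  87.3,  -4.9]), 'qd': array([-0. , -0. , -0. , -0. ,  0. , -0.1]), 'joint_efforts': array([  0. , -56.9, -50.1,  -0. ,   0. ,  -0. ]), 'tool_pos': array([ 194.8, -566.9,  230.2]), 'tcp_rot': array([-179.9,   -0. ,   19. ]), 'ft_force': array([ 0.7,  0.3, -0.2]), 'wrist_torque': array([0. , 0.1, 0. ]), 'grip_force': 0.0, 'finger_gap': 85.37672403076782}
tumbler scene 0.6 [323.8 202. ] [589.2  22.4  42. ]
tumbler side 0.84 [322.3 203.3] [612.4  15.8  42. ]
stand scene 0.9 [307.8 187.5] [479.8   8.4   0. ]
stand scene 0.89 [318.7 250.3] [726.9 -52.3   0. ]
stand scene 0.75 [356.1 196.7] [580.5 143.6   0. ]
stand scene 0.62 [289.2 209.5] [543.7 -82.6   0. ]
stand side 0.97 [368.4 236.4] [460.9   6.    0. ]
stand side 0.89 [327.5 223.6] [577.1  33.6   0. ]
stand side 0.66 [365.  212.2] [535.3 -82.    0. ]
stand side 0.66 [309.2 190.4] [738.  -65.6   0. ]
hookpeg scene 0.56 [174.9 247.3] [ 543.8 -461.4    0. ]
hookpeg side 0.95 [426.5 167.8] [ 544.2 -463.8    0. ]
bin scene 0.67 [420.2 152. ] [482.9 446.5   0. ]
bin scene 0.6 [323.8 205.6] [573.1  28.9   0. ]
bin side 0.93 [224.  333.2] [485.3 439.1   0. ]
pot scene 0.73 [391.2 173.1] [532.5 301.7   0. ]
pot side 0.67 [269.6 279.9] [529.4 285.6   0. ]
pot side 0.5 [228.1 233.7] [737.6 242.6   0. ]
rollon scene 0.57 [230.5 242.1] [ 592.3 -296.     0. ]
rollon side 0.68 [400.5 183.7] [ 550.1 -299.1    0. ]
rollon side 0.67 [425.1 167.7] [ 548.3 -461.1    0. ]
```

View pics/scene0.png

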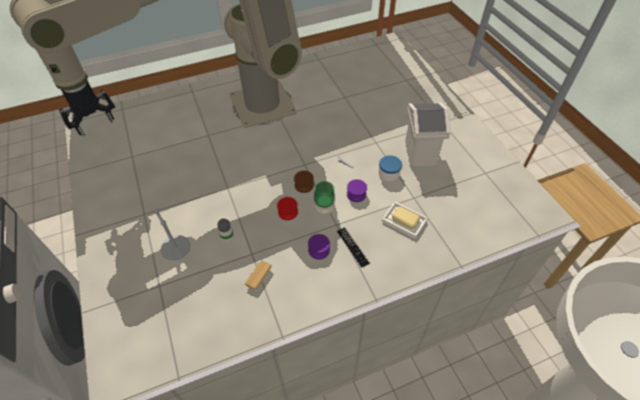

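View pics/side0.png

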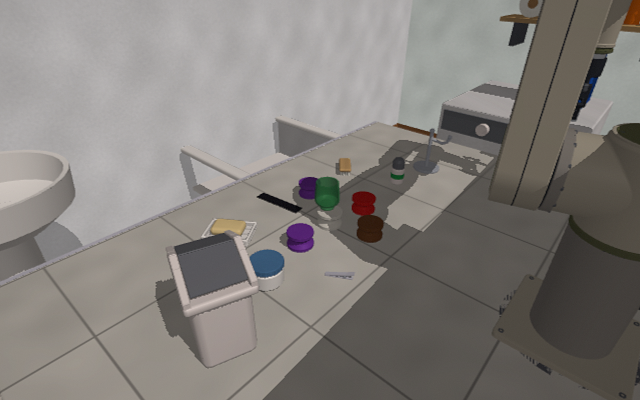

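The green tumbler shows near scene (325,195) and side (327,193). Its white stand is beneath it at side (328,218). Brown, red and two purple spools stand around it. Next I want a close look with the wrist camera.

Run:
```python
from h import *
from scipy.spatial.transform import Rotation as Ro
np.set_printoptions(precision=3,suppress=True)
s=sense();p=camera_params("wrist");R=np.array(p["R"]);o=-R.T@np.array(p["t"])
T=Ro.from_euler("xyz",s["tcp_rot"],degrees=True).as_matrix()
print("cam in tool",T.T@(o-s["tool_pos"]),"axes(cols)\n",T.T@R.T,p["vfov"]);print(T)
for c in["scene","side"]:
    for m in masks_of(c,"tumbler")[:2]:
        ys,xs=np.nonzero(m["pixels"]); print(c,m["conf"],m["at"],xs.min(),xs.max(),ys.min(),ys.max())
```

```text
cam in tool [  82.818    0.696 -143.651] axes(cols)
 [[ 0.001 -0.947 -0.322]
 [ 1.     0.001  0.   ]
 [ 0.    -0.322  0.947]] 63.12033612902524
[[ 0.946  0.325  0.   ]
 [ 0.325 -0.946 -0.   ]
 [-0.     0.    -1.   ]]
scene 0.86 [322.7, 193.0] 314 334 181 207
side 0.84 [323.9, 192.0] 315 340 177 210
```

step_arm([
  {"dp": [0.15, -0.12, 0], "fingers": 1},
  {"dp": [0.3, -0.24, 0], "fingers": 1},
  {"dp": [0.45, -0.36, 0], "fingers": 1},
  {"dp": [0.6, -0.48, 0], "fingers": 1},
  {"dp": [0.75, -0.6, 0], "fingers": 1},
  {"dp": [0.89, -0.71, 0], "fingers": 1},
  {"dp": [0.95, -0.76, 0], "fingers": 1},
  {"dp": [1, -0.8, 0], "fingers": 1},
])

```text
validation failed for argument at $.ta...
```

step_arm([
  {"dp": [0.15, -0.12, 0], "fingers": 1},
  {"dp": [0.3, -0.24, 0], "fingers": 1},
  {"dp": [0.45, -0.36, 0], "fingers": 1},
  {"dp": [0.6, -0.48, 0], "fingers": 1},
  {"dp": [0.75, -0.6, 0], "fingers": 1},
  {"dp": [0.89, -0.71, 0], "fingers": 1},
  {"dp": [0.95, -0.76, 0], "fingers": 1},
  {"dp": [1, -0.8, 0], "fingers": 1},
])

```text
validation failed for argument at $.ta...
```

step_arm([
  {"dp": [0.15, -0.12, 0], "fingers": 1},
  {"dp": [0.3, -0.24, 0], "fingers": 1},
  {"dp": [0.45, -0.36, 0], "fingers": 1},
  {"dp": [0.6, -0.48, 0], "fingers": 1},
  {"dp": [0.67, -0.54, 0], "fingers": 1},
  {"dp": [0.67, -0.54, 0], "fingers": 1},
  {"dp": [0.67, -0.54, 0], "fingers": 1},
  {"dp": [0.67, -0.54, 0], "fingers": 1},
])

```text
validation failed for argument at $.ta...
```

```bash
cat > look.py <<'E'
from h import *
import sys
from scipy.optimize import least_squares
np.set_printoptions(precision=1,suppress=True)
n=sys.argv[1]; s=sense(); print(s["time"],s["tool_pos"],s["tcp_rot"],s["ft_force"],s["finger_gap"])
im=snapshot("wrist"); P=camera_params("wrist")
M={}
for l in["tumbler","stand"]:
    for m in masks_of("wrist",l)[:5]:
        ys,xs=np.nonzero(m["pixels"]); print(l,round(m["conf"],2),np.array(m["at"]),xs.min(),xs.max(),ys.min(),ys.max(),atz("wrist",m["at"],60 if l=="tumbler" else 42))
    for m in pinpoint("wrist",l)[:5]: print(" pin",l,round(m["conf"],2),np.array(m["at"]),atz("wrist",m["at"],42 if l=="tumbler" else 0))
cv2.imwrite(f"pics/{n}.png",im)
E
python3 look.py w1
```

```text
0.85 [ 194.9 -567.5  231.3] [180.  -0.  19.] [-0.   0.8 -0.7] 85.2883612122571
```

View pics/w1.png

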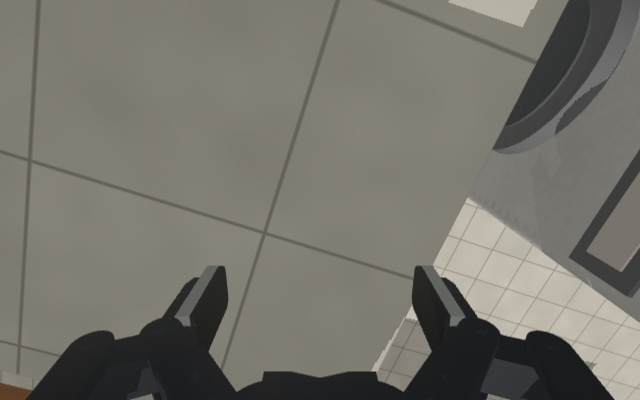

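The moves were refused: every row needs "angular" as well. The picture shows only the fingers at the start pose.

step_arm([
  {"angular": [0, 0, 0], "dp": [0.15, -0.12, 0], "fingers": 1},
  {"angular": [0, 0, 0], "dp": [0.3, -0.24, 0], "fingers": 1},
  {"angular": [0, 0, 0], "dp": [0.45, -0.36, 0], "fingers": 1},
  {"angular": [0, 0, 0], "dp": [0.6, -0.48, 0], "fingers": 1},
  {"angular": [0, 0, 0], "dp": [0.75, -0.6, 0], "fingers": 1},
  {"angular": [0, 0, 0], "dp": [0.89, -0.71, 0], "fingers": 1},
  {"angular": [0, 0, 0], "dp": [0.95, -0.76, 0], "fingers": 1},
  {"angular": [0, 0, 0], "dp": [1, -0.8, 0], "fingers": 1},
])

```text
time: 2.1
tool_pos: [332.4, -350.9, 231.4]
tcp_rot: [180.0, 0.0, 19.0]
ft_force: [0.3, -0.5, 0.5]
finger_gap: -0.2
grip_force: 0.0
```

step_arm([
  {"angular": [0, 0, 0], "dp": [0.15, -0.12, 0], "fingers": 1},
  {"angular": [0, 0, 0], "dp": [0.3, -0.24, 0], "fingers": 1},
  {"angular": [0, 0, 0], "dp": [0.45, -0.36, 0], "fingers": 1},
  {"angular": [0, 0, 0], "dp": [0.6, -0.48, 0], "fingers": 1},
  {"angular": [0, 0, 0], "dp": [0.75, -0.6, 0], "fingers": 1},
  {"angular": [0, 0, 0], "dp": [0.89, -0.71, 0], "fingers": 1},
  {"angular": [0, 0, 0], "dp": [0.95, -0.76, 0], "fingers": 1},
  {"angular": [0, 0, 0], "dp": [1, -0.8, 0], "fingers": 1},
])

```text
time: 3.1
tool_pos: [469.5, -134.9, 231.2]
tcp_rot: [180.0, 0.0, 18.9]
ft_force: [-0.3, 0.4, 0.5]
finger_gap: 0.0
grip_force: 0.0
```

step_arm([
  {"angular": [0, 0, 0], "dp": [0.15, -0.12, 0], "fingers": 1},
  {"angular": [0, 0, 0], "dp": [0.3, -0.24, 0], "fingers": 1},
  {"angular": [0, 0, 0], "dp": [0.45, -0.36, 0], "fingers": 1},
  {"angular": [0, 0, 0], "dp": [0.6, -0.48, 0], "fingers": 1},
  {"angular": [0, 0, 0], "dp": [0.67, -0.54, 0], "fingers": 1},
  {"angular": [0, 0, 0], "dp": [0.67, -0.54, 0], "fingers": 1},
  {"angular": [0, 0, 0], "dp": [0.67, -0.54, 0], "fingers": 1},
  {"angular": [0, 0, 0], "dp": [0.67, -0.54, 0], "fingers": 1},
])

```text
time: 4.1
tool_pos: [560.6, 9.6, 231.4]
tcp_rot: [180.0, 0.0, 18.9]
ft_force: [-0.6, -0.3, -0.0]
finger_gap: 0.1
grip_force: 0.0
```

```bash
python3 look.py w2
```

```text
4.1 [560.6   9.6 231.4] [180.    0.   18.9] [-0.6 -0.3 -0. ] 0.05494291162851397
tumbler 0.86 [318.2 149.7] 279 354 109 191 [587.9  19.8  60. ]
tumbler 0.3 [576.6 253.5] 538 623 223 284 [ 572.1 -280.7   60. ]
 pin tumbler 0.66 [315.2 142. ] [591.5  24.5  42. ]
stand 0.96 [399.  205.6] 366 433 173 239 [556.  -83.4  42. ]
stand 0.87 [275.9 155. ] 273 285 131 177 [565.7  58.7  42. ]
stand 0.73 [194.  122.3] 156 233 86 154 [570.7 145.3  42. ]
stand 0.7 [434.8  33.8] 394 476 0 71 [720.9 -47.7  42. ]
stand 0.61 [293.5 240.3] 271 329 215 276 [479.3  12.5  42. ]
 pin stand 0.95 [203.3 120. ] [568.  149.8   0. ]
 pin stand 0.91 [298.4 236.9] [465.7   5.2   0. ]
 pin stand 0.79 [395.8 202.4] [548.1 -93.    0. ]
 pin stand 0.75 [426.8  40.6] [722.7 -52.9   0. ]
```

View pics/w2.png

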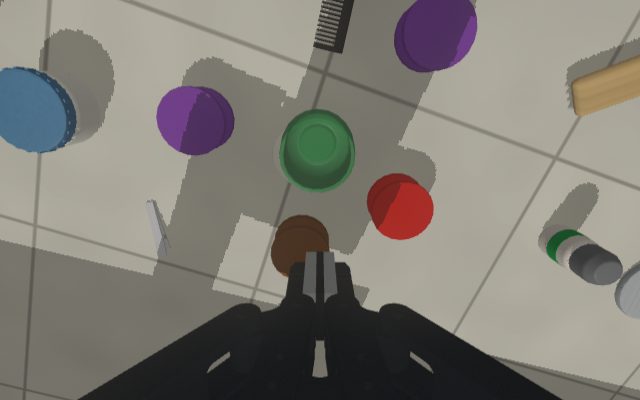

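The tumbler is at (317,150), foot at (318,143). A sliver of the white stand shows at its left (275,155), so the stand's centre lies towards +y. I will fit circles for a rough direction.

```bash
cat > fit.py <<'E'
from h import *
import sys
from scipy.optimize import least_squares
np.set_printoptions(precision=1,suppress=True)
def outline(P,x,y,rings,n=180):
    f=200/np.tan(np.radians(P["vfov"]/2)); a=np.linspace(0,2*np.pi,n,endpoint=False); pts=[]
    for r,z in rings:
        X=np.c_[x+r*np.cos(a),y+r*np.sin(a),np.full(n,z)]@np.array(P["R"]).T+np.array(P["t"])
        pts.append(f*X[:,:2]/X[:,2:]+[P["cx"],P["cy"]])
    return cv2.convexHull(np.vstack(pts).astype(np.float32))
TUM=[(19,42),(19,50),(34,62),(34,80),(30,120)]
def fit_tum(P,mask,g):
    m=mask.astype(np.uint8); c=max(cv2.findContours(m,cv2.RETR_EXTERNAL,cv2.CHAIN_APPROX_NONE)[0],key=len)
    c=cv2.convexHull(c)[:,0].astype(float)
    # densify hull
    d=np.vstack([np.linspace(c[i],c[(i+1)%len(c)],6)[:-1] for i in range(len(c))])
    fun=lambda p:[cv2.pointPolygonTest(outline(P,*p,TUM),(float(u),float(v)),True) for u,v in d]
    r=least_squares(fun,g,diff_step=1e-3,loss="soft_l1"); return r.x,np.sqrt(np.mean(r.fun**2))
E
cat > look2.py <<'E'
from fit import *
n=sys.argv[1]; s=sense(); print(s["time"],s["tool_pos"],s["tcp_rot"])
im=snapshot("wrist"); P=camera_params("wrist")
mt=masks_of("wrist","tumbler"); ms=masks_of("wrist","stand")
m=min(mt,key=lambda m:abs(m["at"][0]-320)+0*m["conf"]); t,e=fit_tum(P,m["pixels"],(590,20)); print("tumbler",t,"rms px",e)
for k in ms:
    c=atz("wrist",k["at"],42)
    print("stand?",round(k["conf"],2),np.array(k["at"]),c,k["pixels"].sum())
    if np.hypot(*(c[:2]-t))<70:
        B=im[k["pixels"]].mean(0); print("  bgr",B)
u0,v0=[int(q) for q in proj("wrist",[*t,60])]
w=80; y0,x0=max(0,v0-w),max(0,u0-w)
big=cv2.resize(im[y0:y0+2*w,x0:x0+2*w],None,fx=3.6,fy=3.6,interpolation=cv2.INTER_CUBIC)
def draw(o,col): cv2.polylines(big,[((o-[x0,y0]+.5)*3.6).astype(np.int32)],True,col,1)
draw(outline(P,*t,TUM),(0,0,255))
draw(outline(P,*t,[(19,42)]),(255,0,255))
if len(sys.argv)>3:
    g=[float(a) for a in sys.argv[2:4]]; draw(outline(P,*g,[(34,42)]),(255,0,0))
cv2.imwrite(f"pics/{n}.png",big); np.savez(f"pics/{n}.npz",im=im,t=t,**{k:P[k] for k in P})
print("scale 3.6 origin",x0,y0)
E
python3 look2.py w3 575 40
```

```text
4.35 [560.9  10.4 231.4] [180.   -0.   18.9]
tumbler [592.4  22.1] rms px 0.41168075969600526
stand? 0.96 [401.5 207.8] [554.7 -86.5  42. ] 3323
stand? 0.93 [194.4 121.3] [571.8 145.5  42. ] 4195
stand? 0.87 [436.5  37. ] [719.  -49.7  42. ] 5085
stand? 0.86 [278.2 155.3] [566.3  56.8  42. ] 335
  bgr [111.  122.9 122.6]
stand? 0.72 [294.1 238.8] [481.4  12.8  42. ] 2277Traceback (most recent call last):
  File "look2.py", line 19, in <module>
    cv2.imwrite(f"pics/{n}.png",big); np.savez(f"pics/{n}.npz",im=im,t=t,**{k:P[k] for k in P})
                                      ~~~~~~~~^^^^^^^^^^^^^^^^^^^^^^^^^^^^^^^^^^^^^^^^^^^^^^^^^
TypeError: numpy.savez() got multiple values for keyword argument 't'
```

View pics/w3.png

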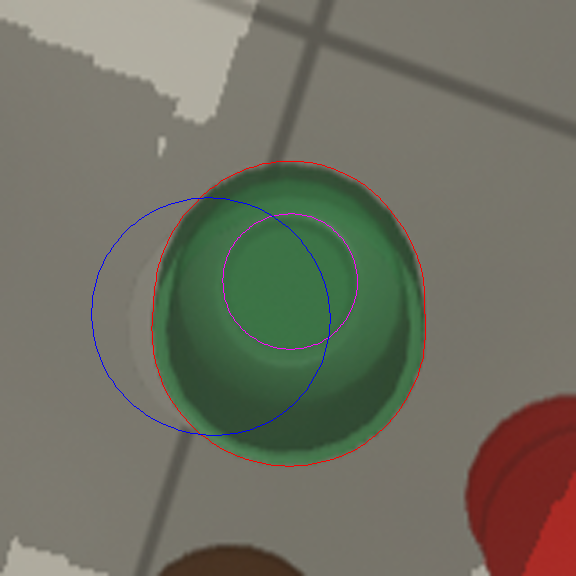

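step_arm([
  {"angular": [0, 0, -0.055], "dp": [0.1, 0.05, 0], "fingers": 1},
  {"angular": [0, 0, -0.11], "dp": [0.2, 0.1, 0], "fingers": 1},
  {"angular": [0, 0, -0.165], "dp": [0.3, 0.17, 0.05], "fingers": 1},
  {"angular": [0, 0, -0.22], "dp": [0.345, 0.213, 0.15], "fingers": 1},
  {"angular": [0, 0, -0.275], "dp": [0.345, 0.213, 0.25], "fingers": 1},
  {"angular": [0, 0, -0.33], "dp": [0.345, 0.213, 0.305], "fingers": 1},
  {"angular": [0, 0, -0.385], "dp": [0.345, 0.213, 0.305], "fingers": 1},
  {"angular": [0, 0, -0.44], "dp": [0.345, 0.213, 0.305], "fingers": 1},
])

```text
time: 5.5
tool_pos: [639.9, -7.1, 169.8]
tcp_rot: [-180.0, -0.0, 98.5]
ft_force: [0.3, -0.4, -0.1]
finger_gap: -0.2
grip_force: 0.0
```

step_arm([
  {"angular": [0, 0, -0.055], "dp": [0, 0, 0], "fingers": 1},
  {"angular": [0, 0, -0.11], "dp": [0, 0, 0], "fingers": 1},
  {"angular": [0, 0, -0.165], "dp": [0, 0, 0], "fingers": 1},
  {"angular": [0, 0, -0.22], "dp": [0, 0, 0], "fingers": 1},
  {"angular": [0, 0, -0.277], "dp": [0, 0, 0], "fingers": 1},
  {"angular": [0, 0, -0.277], "dp": [0, 0, 0], "fingers": 1},
  {"angular": [0, 0, -0.277], "dp": [0, 0, 0], "fingers": 1},
  {"angular": [0, 0, -0.277], "dp": [0, 0, 0], "fingers": 1},
])

```text
time: 6.5
tool_pos: [640.0, -7.1, 170.3]
tcp_rot: [-180.0, -0.0, 147.9]
ft_force: [0.3, -0.2, -0.5]
finger_gap: 0.3
grip_force: 0.0
```

```bash
sed -i 's/; np.savez.*$//' look2.py; python3 look2.py w4 578 30.5
```

```text
6.5 [640.   -7.1 170.3] [-180.    -0.   147.9]
tumbler [592.3  21.8] rms px 0.8154231068176027
stand? 0.76 [437.9  25.6] [577.3 135.4  42. ] 4997
stand? 0.7 [211.4  19.1] [484.5  -5.   42. ] 3494
stand? 0.61 [310.9  75. ] [556.1  36.7  42. ] 1907
  bgr [121.5 132.4 134.5]
stand? 0.61 [187.4 149.3] [550.3 -82.   42. ] 6068
stand? 0.6 [340.  254.4] [702.4 -24.2  42. ] 1207
scale 3.6 origin 239 47
```

View pics/w4.png

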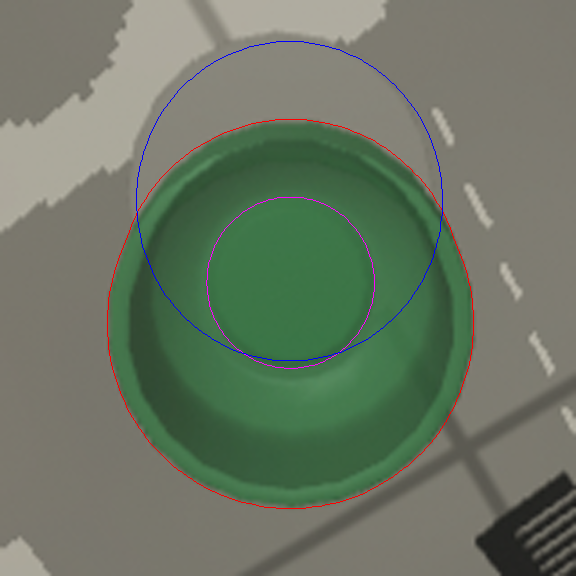

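The tumbler outline fits. The stand's top edge lies at crop y≈33, about 2 mm beyond the blue guess, and the offset runs almost exactly along tool +x. I will fit the stand from its mask.

```bash
cat > st.py <<'E'
from fit import *
from scipy.spatial.transform import Rotation as Ro
s=sense(); snapshot("wrist"); P=camera_params("wrist")
mt=masks_of("wrist","tumbler"); ms=masks_of("wrist","stand")
g=(588,24)
T=min(mt,key=lambda k:np.hypot(*(atz("wrist",k["at"],60)[:2]-g))); t,e=fit_tum(P,T["pixels"],g)
cand=[k for k in ms if np.hypot(*(atz("wrist",k["at"],42)[:2]-t))<50 and k["pixels"].sum()<4500]
print(s["time"],"tcp",s["tool_pos"],"yaw",s["tcp_rot"][2],"tum",t,e)
Rt=Ro.from_euler("xyz",s["tcp_rot"],degrees=True).as_matrix()
loc=lambda x:(Rt.T@(np.r_[x,s["tool_pos"][2]]-s["tool_pos"]))[:2]
print("tum in tool",loc(t))
for k in cand:
    c=max(cv2.findContours(k["pixels"].astype(np.uint8),cv2.RETR_EXTERNAL,cv2.CHAIN_APPROX_NONE)[0],key=len)[:,0].astype(float)
    ot=outline(P,*t,TUM); d=np.array([p for p in c if cv2.pointPolygonTest(ot,(float(p[0]),float(p[1])),True)<-4])
    fun=lambda p:[cv2.pointPolygonTest(outline(P,*p,[(34,42)]),(float(u),float(v)),True) for u,v in d]
    r=least_squares(fun,(577,31),diff_step=1e-3,loss="soft_l1")
    print("stand",k["conf"],r.x,len(d),"rms",np.sqrt(np.mean(r.fun**2)),"in tool",loc(r.x),"tum->stand",loc(r.x)-loc(t))
E
python3 st.py
```

```text
6.65 tcp [640.   -7.1 170.3] yaw 147.95528897628196 tum [592.3  21.9] 0.924746219898464
tum in tool [55.9 -0.7]
stand 0.64 [575.7  29.6] 116 rms 0.4544510408826575 in tool [74. -3.] tum->stand [18.1 -2.3]
```

step_arm([
  {"angular": [0, 0, -0.02], "dp": [-0.018, 0.034, 0], "fingers": 1},
  {"angular": [0, 0, -0.04], "dp": [-0.018, 0.034, 0.1], "fingers": 1},
  {"angular": [0, 0, -0.04], "dp": [-0.018, 0.034, 0.2], "fingers": 1},
  {"angular": [0, 0, -0.04], "dp": [-0.018, 0.034, 0.3], "fingers": 1},
  {"angular": [0, 0, -0.04], "dp": [-0.018, 0.034, 0.4], "fingers": 1},
  {"angular": [0, 0, -0.04], "dp": [-0.018, 0.034, 0.48], "fingers": 1},
  {"angular": [0, 0, -0.04], "dp": [-0.018, 0.034, 0.53], "fingers": 1},
  {"angular": [0, 0, -0.04], "dp": [-0.018, 0.034, 0.55], "fingers": 1},
])

```text
time: 7.8
tool_pos: [646.4, -3.2, 59.6]
tcp_rot: [-180.0, -0.0, 155.2]
ft_force: [-0.2, -0.3, 0.5]
finger_gap: 0.3
grip_force: 0.0
```

```bash
python3 st.py; python3 look2.py w5 575.7 29.6
```

```text
7.8 tcp [646.4  -3.2  59.6] yaw 155.20749645213886 tum [592.2  21.9] 1.0330689041958983
tum in tool [59.8  0.1]
stand 0.69 [575.9  29.5] 168 rms 0.7597414330794524 in tool [77.8  0.1] tum->stand [18.  0.]
7.95 [647.1  -3.3  60.8] [180.    0.  155.2]
tumbler [592.4  22. ] rms px 0.6002401495188715
stand? 0.75 [320.6 361. ] [719.6 -36.6  42. ] 502
stand? 0.74 [532.2  26.1] [586.7 128.4  42. ] 7982
stand? 0.67 [319.   48.3] [555.1  38.3  42. ] 4205
  bgr [157.  169.  171.4]
stand? 0.65 [ 96.8 147.2] [549.4 -81.4  42. ] 17853
scale 3.6 origin 240 64
```

View pics/w5.png

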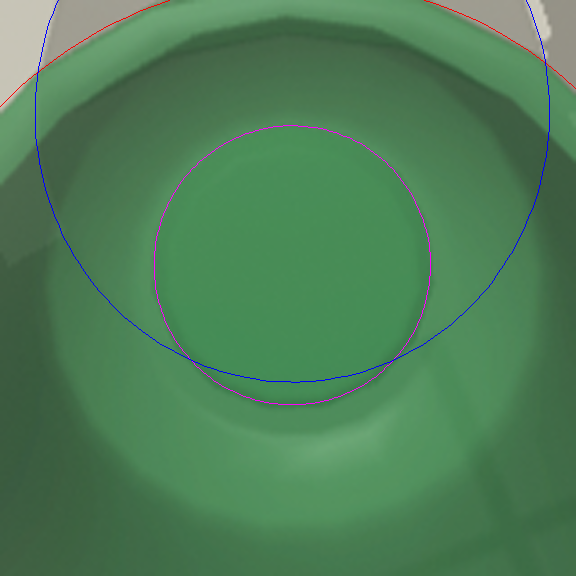

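Foot and stand circles fit well, and the offset is 18 mm straight along tool +x. Now I push slowly, in steps.

step_arm([
  {"angular": [0, 0, 0], "dp": [0.01, 0, 0], "fingers": 1},
  {"angular": [0, 0, 0], "dp": [0.02, 0, 0], "fingers": 1},
  {"angular": [0, 0, 0], "dp": [0.03, 0, 0], "fingers": 1},
  {"angular": [0, 0, 0], "dp": [0.04, 0, 0], "fingers": 1},
  {"angular": [0, 0, 0], "dp": [0.05, 0, 0], "fingers": 1},
  {"angular": [0, 0, 0], "dp": [0.06, 0, 0], "fingers": 1},
  {"angular": [0, 0, 0], "dp": [0.07, 0, 0], "fingers": 1},
  {"angular": [0, 0, 0], "dp": [0.08, 0, 0], "fingers": 1},
])

```text
time: 9.1
tool_pos: [632.3, 3.5, 60.5]
tcp_rot: [180.0, 0.0, 155.2]
ft_force: [1.3, -0.2, 0.2]
finger_gap: -0.2
grip_force: 0.8
```

```bash
python3 st.py
```

```text
9.1 tcp [632.3   3.5  60.5] yaw 155.21551313593173 tum [591.4  22.4] 0.7524008921801115
tum in tool [45.  0.]
```

step_arm([
  {"angular": [0, 0, 0], "dp": [0.008, 0, 0], "fingers": 1},
  {"angular": [0, 0, 0], "dp": [0.016, 0, 0], "fingers": 1},
  {"angular": [0, 0, 0], "dp": [0.024, 0, 0], "fingers": 1},
  {"angular": [0, 0, 0], "dp": [0.032, 0, 0], "fingers": 1},
  {"angular": [0, 0, 0], "dp": [0.04, 0, 0], "fingers": 1},
  {"angular": [0, 0, 0], "dp": [0.048, 0, 0], "fingers": 1},
  {"angular": [0, 0, 0], "dp": [0.056, 0, 0], "fingers": 1},
  {"angular": [0, 0, 0], "dp": [0.064, 0, 0], "fingers": 1},
])

```text
time: 10.25
tool_pos: [620.4, 8.9, 60.3]
tcp_rot: [180.0, 0.0, 155.2]
ft_force: [2.4, 0.6, 1.1]
finger_gap: -0.0
grip_force: 0.8
```

```bash
python3 st.py
```

```text
10.25 tcp [620.4   8.9  60.3] yaw 155.21335298595667 tum [578.9  26.2] 1.179082550166441
tum in tool [45.  -1.7]
stand 0.95 [575.1  29.8] 116 rms 0.4934030902897755 in tool [50.  0.] tum->stand [4.9 1.7]
```

step_arm([
  {"angular": [0, 0, 0], "dp": [0.006, 0, 0], "fingers": 1},
  {"angular": [0, 0, 0], "dp": [0.012, 0, 0], "fingers": 1},
  {"angular": [0, 0, 0], "dp": [0.018, 0, 0], "fingers": 1},
  {"angular": [0, 0, 0], "dp": [0.023, 0, 0], "fingers": 1},
  {"angular": [0, 0, 0], "dp": [0.023, 0, 0], "fingers": 1},
  {"angular": [0, 0, 0], "dp": [0, 0, 0], "fingers": 1},
  {"angular": [0, 0, 0], "dp": [-0.04, 0, 0], "fingers": 1},
  {"angular": [0, 0, 0], "dp": [-0.1, 0, 0], "fingers": 1},
])

```text
time: 11.4
tool_pos: [639.2, 0.2, 60.2]
tcp_rot: [-180.0, -0.0, 155.2]
ft_force: [0.1, -0.0, -0.1]
finger_gap: -0.1
grip_force: 0.0
```

step_arm([
  {"angular": [0, 0, 0], "dp": [0, 0, -0.1], "fingers": 1},
  {"angular": [0, 0, 0], "dp": [0, 0, -0.2], "fingers": 1},
  {"angular": [0, 0, 0], "dp": [0, 0, -0.3], "fingers": 1},
  {"angular": [0, 0, 0], "dp": [0.1, 0, -0.4], "fingers": 1},
  {"angular": [0, 0, 0], "dp": [0.15, 0, -0.5], "fingers": 1},
  {"angular": [0, 0, 0], "dp": [0.15, 0, -0.55], "fingers": 1},
  {"angular": [0, 0, 0], "dp": [0.15, 0, -0.55], "fingers": 1},
  {"angular": [0, 0, 0], "dp": [0.15, 0, -0.55], "fingers": 1},
])

```text
time: 12.4
tool_pos: [611.3, 12.9, 169.6]
tcp_rot: [-180.0, -0.1, 155.2]
ft_force: [0.1, 0.4, 0.5]
finger_gap: 0.0
grip_force: 0.0
```

```bash
python3 st.py; python3 look2.py w6 575.5 29.7
```

```text
12.4 tcp [611.3  12.9 169.6] yaw 155.20269971885642 tum [574.8  27.4] 0.917177848952713
tum in tool [39.3 -2.1]
stand 0.68 [577.  31.] 0 rms nan in tool [38.8  2.1] tum->stand [-0.5  4.2]
12.55 [611.   12.9 169.1] [-180.    -0.1  155.2]
tumbler [575.2  27.6] rms px 0.6717691540944136
stand? 0.74 [453.7  76.7] [569.9 146.3  42. ] 7093
stand? 0.74 [187.3 173.7] [549.2 -83.7  42. ] 5793
stand? 0.71 [331.9 107.2] [551.1  50.9  42. ] 209
  bgr [113.3 124.9 125.4]
stand? 0.66 [286.3 292.5] [690.7 -60.   42. ] 88
stand? 0.55 [225.6  33.2] [469.1   0.3  42. ] 6358
scale 3.6 origin 238 70
  return _methods._mean(a, axis=axis, dtype=dtype,
  ret = ret.dtype.type(ret / rcount)
```

View pics/w6.png

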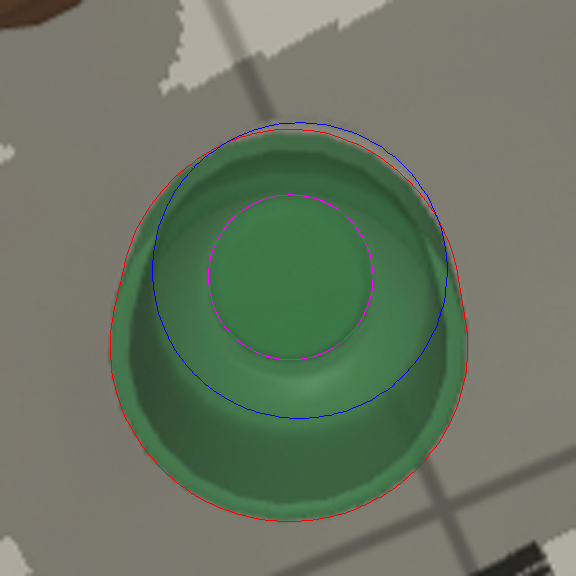

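The tumbler is upright with its foot circle inside the stand, about 2 mm off centre. A thin sliver of the stand shows at the upper right, matching the blue circle. I will retreat and check once more.

step_arm([
  {"angular": [0, 0, 0], "dp": [0, 0, -0.1], "fingers": 1},
  {"angular": [0, 0, 0], "dp": [-0.1, 0, -0.2], "fingers": 1},
  {"angular": [0, 0, 0], "dp": [-0.2, 0, -0.3], "fingers": 1},
  {"angular": [0, 0, 0], "dp": [-0.3, 0, -0.3], "fingers": 1},
  {"angular": [0, 0, 0], "dp": [-0.4, 0, -0.3], "fingers": 1},
  {"angular": [0, 0, 0], "dp": [-0.4, 0, -0.3], "fingers": 1},
  {"angular": [0, 0, 0], "dp": [-0.4, 0, -0.3], "fingers": 1},
  {"angular": [0, 0, 0], "dp": [-0.4, 0, -0.3], "fingers": 1},
])

```text
time: 13.7
tool_pos: [683.7, -20.1, 230.8]
tcp_rot: [180.0, 0.0, 155.2]
ft_force: [0.2, 1.1, -0.6]
finger_gap: -0.5
grip_force: 0.0
```

```bash
sed -i 's/<-4/<-1.5/' st.py; python3 st.py 2>&1 | grep -v Warn; python3 look2.py w7 575.3 29.8
```

```text
13.7 tcp [683.7 -20.1 230.8] yaw 155.2341529826049 tum [574.7  27.7] 1.6892968529475336
tum in tool [119.   -2.3]
13.85 [683.8 -20.2 230.6] [180.    0.  155.2]
tumbler [574.8  27.4] rms px 1.7170298998341083
stand? 0.79 [426.   14.6] [589.7 128.   42. ] 1819
stand? 0.79 [311.2 215. ] [721.4 -48.3  42. ] 3228
stand? 0.67 [197.7  80.1] [551. -88.  42.] 4670
scale 3.6 origin 237 0
```

View pics/w7.png

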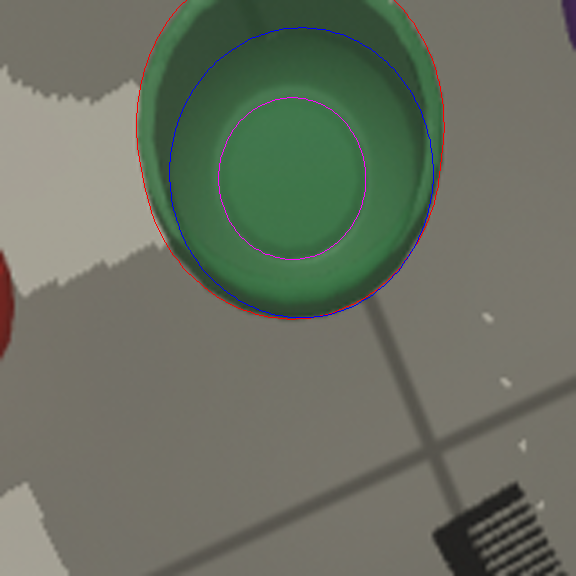

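The tumbler stands upright and at rest at (574.8,27.5), against (575.2,29.8) for the stand. That is about 2.3 mm off centre, within tolerance, and the hand is clear.

```bash
python3 -c "
from bench import *
print(hand_in())"
```

```text
the job is handed in; nothing more can be done
None
```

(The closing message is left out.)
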